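# Park the crosswise propeller of a quadcopter for boxing

## Robot

A 6-joint arm with a two-finger parallel gripper is mounted at the origin on a cart in front of the work surface, level with it; the furniture and walls round the work are solid. World frame = base frame: x ahead of the robot, y to its left, z up, the work surface at z = 0. Lengths are in m, angles in rad, forces in N, time in s.
With the tool pointing down it reaches from about 0.35 to 0.975 m from the base axis. Payload 4.9 kg.
Tool frame: the origin (TCP) lies midway between the tips of the shut fingers; the grasp point (between the pads) lies 19 mm behind it; z points along the fingers, y is the line along which they close (so a half turn about z gives the same grasp; the last joint's range is limited). The gripper opens to 85 mm and grips with 20 to 120 N. Pads are 22 mm wide; open, the fingers measure 114 mm over their backs; the gripper's body (76 mm by 85 mm) begins 54 mm behind the grasp point. The pads swing forward as they close: fully open they stand 13 mm farther back than shut.
Start: joints at [1.21, 0.053, 1.613, -0, 1.476, -0.119], TCP at [0.15, 0.607, 0.231] pointing down, gripper open.
Joint ranges: [-3.01, 3.01], [-1.01, 2.22], [0.06, 2.58], [-1.02, 4.17], [0.09, 2.62], [-3.14, 3.14]. Speed limits (rad/s): [2.57, 2.57, 3.14, 3.14, 3.14, 3.14].

## Interface

Orientations are given as a rotation vector (axis times angle).
In Python, from station import ctrl gives the robot as it stands.
- The arm moves only by the shell command python3 -m handwheel 'ROWS' [FORCE]. ROWS is JSON, a list of rows, each an object with "gripper": the gripper command: -1 is fully open, 1 is shut, values between are in proportion; "offset": the shift along the tool's x, y, z in mm, a list of three; "rotation": the turn, a rotation vector about the tool's x, y, z in rad, a list of three. A call has exactly 8 rows; each row is the pose to reach, as a shift and turn from the pose commanded when the call began, along the tool's axes at that moment; what a row does not reach only later rows make up. A row lasts 1/8 s, in which the tool goes at most 62.5 mm and 10.7 degrees, less where a joint would pass 70% of its speed; a pose out of reach is approached as far as the arm can. A call with a gripper value outside its range is refused whole. The fingers move at their own pace and stop on an object; FORCE is the grip in N (left out, the last holds). Time passes only in rows, so rows that repeat a pose let the fingers close, or fill a call up. It gives the time, the measured TCP pose, the force, the opening and the grip force at its end, in the units of the state.
- ctrl.get_obs(): the state, without advancing time (a new reading comes with each control period).
- ctrl.get_image(name): name is "scene" or "top" or "wrist"; returns a dict with "image" (420x560x3 uint8, red, green, blue), "fovy" (degrees; the focal length in pixels is half the picture's height over the tangent of half this angle, whatever the lens; pixels are square), "cx", "cy" (the principal point, pixels), "xyz" and "attitude" of the camera in the world. Camera axes: x right, y up, looking along -z (the intrinsics and any distortion apply to the point x, -y, -z); pixel columns grow to the right and rows downward; lengths in m; the calibration is good to about 2 mm. A picture is of the moment at which its call begins. There is no depth.
- ctrl.finish_job(): hands the job in; it is judged then, once.
The state is a dict: "t": time; "q": joint angles; "dq": joint speeds; "effort": joint torques, N m; "tool_pos": TCP position; "tool_rot": TCP orientation; "contact_force": force on the tool from outside, world axes, zero at the start; "wrist_torque": the same for the moment, N m; "opening": finger opening in m; "grip_force": force on a finger pad.
Only numpy, scipy, OpenCV 4.12 (cv2) and the standard library are available. Lean on these libraries where they do the work, as an engineer would, in place of code of your own. Each camera call takes 0.05 s, during which the arm holds its last target. There are 200 camera calls.

## Task

One quadcopter stands on its feet on the grey mat, ready for its box, but one of its four propellers sticks out crosswise. With the fingertips, gently push that propeller round, either way, until it lies along the fuselage like the other three, then withdraw. Leave the other propellers as they are, do not shift, tip or lift the quadcopter, and disturb nothing else on the bench.

Things in the scene. Friction and masses are not known exactly. Their poses are not given: they have to be found in the camera images.
- hero: the quadcopter standing on its feet, propellers up (another lies upside down at the far right, off the mat), on a grey mat (a sheet under 1 mm thick on the bench, 340 x 460); loose, 118 g, 64 mm high, slides if pushed with over 0.5 N. Four yellow two-bladed propellers at the corners of a 156 mm square round the black fuselage (121 x 54 mm, top 55 mm above the mat). The frame of this body is tilted and off centre: use the points
- hero_mid (a point): middle of the fuselage top of the standing quadcopter, in the centre of its four propellers, 56 mm above the mat
- hero_hub1 (a point): hub of the crosswise propeller (near-left corner as the robot sees it), 59 mm above the mat, at blade height. Tip to tip 148 mm, blades to 22 mm wide, 55 to 64 mm above the mat. Below it: motor, 26 mm across, top 51 mm above the mat, and an arm (top 47 mm) running diagonally in to the fuselage; outward of the motor only low things (up to 29 mm) lie below the blades
- hero_hub3 (a point): hub of the far-left propeller, 156 mm from hub1; hub1 to hub3 is the long direction of the fuselage. That propeller lies along this line already, its nearer tip 82 mm from hub1
- prop1_tip_a (a point): a point 70 mm from hub1 on the middle line of one blade of the crosswise propeller, moves with it
- prop1_tip_b (a point): the same on its opposite blade
- hero_rotor_1 (a joint): turn of the crosswise propeller, rad, counterclockwise from above, no stops; at -0.995 or 2.147 (half a turn on, the same to the eye) it lies exactly along the fuselage. It starts 0.87 to 2.27 rad above -0.995, that is, with one blade pointing away to the left of the fuselage. Turns freely (under 0.3 N at the blade when pushed slowly), stays where it is left
- hero_rotor_2 (a joint): turn of the near-right propeller of the standing quadcopter, rad, counterclockwise; -0.613 is exactly along the fuselage, where it stands within 0.08 at the start; turns just as freely
- hero_rotor_3 (a joint): turn of the far-left propeller of the standing quadcopter, rad, counterclockwise; -1.745 is exactly along the fuselage, where it stands within 0.08 at the start; turns just as freely
- hero_rotor_4 (a joint): turn of the far-right propeller of the standing quadcopter, rad, counterclockwise; 0.243 is exactly along the fuselage, where it stands within 0.08 at the start; turns just as freely
- battery: loose flat one-cell battery with leads, 29 x 100 x 9, on the mat beside the standing quadcopter (mm); not to be disturbed
- driver: loose small screwdriver with red handle, 18 x 130 x 19, lying on the mat to the right of the standing quadcopter (mm); not to be disturbed
- tweezers: loose steel tweezers, 16 x 120 x 9, lying on the near edge of the mat (mm); not to be disturbed
- motor: loose small motor with leads, 30 x 59 x 29, on the far edge of the mat (mm); not to be disturbed

How it is judged:
At the end, for the whole second after the job is handed in: The crosswise propeller lies within 0.3 rad of the fuselage's long direction, either blade forward, and is at rest; the other three are within 0.3 rad of it too; the quadcopter stands within 20 mm of where it stood, at rest ((value of joint hero_rotor_1 between -1.295 and -0.695 rad or value of joint hero_rotor_1 between 1.847 and 2.447 rad) and value of joint hero_rotor_2 between -0.913 and -0.313 rad and value of joint hero_rotor_3 between -2.045 and -1.445 rad and value of joint hero_rotor_4 between -0.057 and 0.543 rad and distance of hero_mid from where it was at the start of the episode below 0.02 m and linear speed of hero below 0.02 m/s and velocity of joint hero_rotor_1 between -0.1 and 0.1 rad/s); the robot touches nothing.
It fails at once if another propeller of the standing quadcopter is turned (more than 0.3 rad off the fuselage's direction) (not (value of joint hero_rotor_2 between -0.913 and -0.313 rad and value of joint hero_rotor_3 between -2.045 and -1.445 rad and value of joint hero_rotor_4 between -0.057 and 0.543 rad)).
It fails at once if the quadcopter is shifted by more than 20 mm (distance of hero_mid from where it was at the start of the episode above 0.02 m).
It fails at once if the quadcopter is lifted or tipped (fuselage top more than 8 mm higher than it stood, or the frame more than about 0.15 rad off level) (height (world z) of hero_mid above 0.064 m or angle between hero's own z axis and vertical above 0.42 rad or angle between hero's own z axis and vertical below 0.12 rad).
It fails at once if the robot presses the quadcopter or a propeller harder than 10 N (contact force between any of the arm, the fingers and hero above 10 N).
It fails at once if something else on the bench is moved by more than 15 mm (distance of any of battery, driver, tweezers, motor from where it was at the start of the episode above 0.015 m).
It also fails if it takes over 48 s, if anything falls off the work surface, if the arm or the gripper's body presses on something with over 40 N, if the wrist force passes 120 N, or if a joint passes its speed limit or range.

## Working session

There is one attempt and no reset: what is moved stays moved. The work goes in short steps, Python scripts to look and compute and a shell command to move; the robot and the scene stay as the last step left them, time stands still between calls to the robot, and variables do not carry over. Pictures are saved under pics/ and viewed, at most 10 in all, crops included, and the job is handed in when it is done.

```bash
mkdir -p pics; ls; python3 - <<'E'
from station import ctrl
import cv2
print(ctrl.get_obs())
for n in("top","scene"):
    d=ctrl.get_image(n); cv2.imwrite(f"pics/{n}0.png",d["image"][:,:,::-1])
    print(n,{k:v for k,v in d.items() if k!="image"})
E
```

```text
pics
{'t': 0.0, 'q': array([ 1.20998914e+00,  5.33710086e-02,  1.61431426e+00, -1.14994933e-05,
        1.47601468e+00, -1.18972373e-01]), 'dq': array([ 4.38090825e-04,  1.02027175e-04, -6.27725876e-04,  5.38048893e-05,
        8.53337738e-04,  1.30011285e-04]), 'effort': array([ 2.21860764e-04, -3.93675935e+01, -3.70178747e+01, -1.08047643e-04,
        6.79081189e-03,  2.54672085e-05]), 'tool_pos': array([0.1494375 , 0.60621648, 0.23004216]), 'tool_rot': array([-0.37888726, -3.11816656,  0.00321911]), 'contact_force': array([ 0.38685095, -0.13093058,  0.28259075]), 'wrist_torque': array([ 0.00526405, -0.03523664,  0.04226364]), 'grip_force': 0.0, 'opening': 0.08508517201246525}
top {'fovy': 56.98712439166084, 'cx': 277.2243112012149, 'cy': 208.37971291893052, 'xyz': array([ 0.55290098, -0.02376315,  0.88521223]), 'attitude': array([ 0.09560978, -0.08156318, -1.58165274])}
scene {'fovy': 46.543363367883465, 'cx': 280.4538552464938, 'cy': 213.27566563463947, 'xyz': array([0.25229401, 0.48825817, 0.70575236]), 'attitude': array([ 0.31694944, -0.99895598, -2.38893722])}
```

View pics/top0.png

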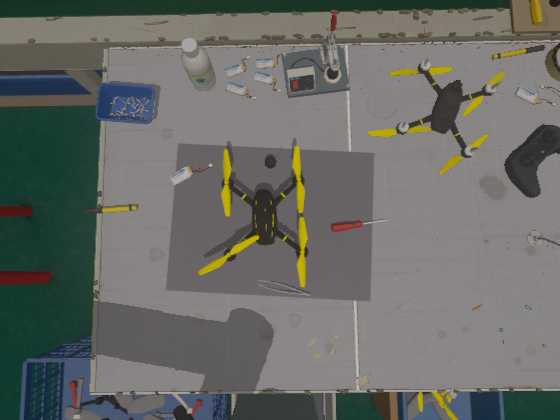

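View pics/scene0.png

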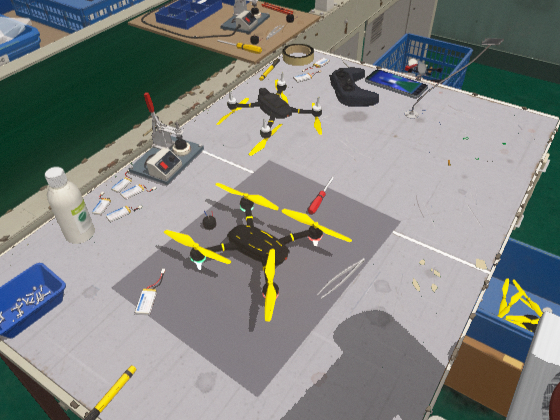

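The top view has x up and y left. The crosswise propeller is at hub ≈(230,254), with tips at ≈(200,272) and (260,236). The far-left propeller is at ≈(227,183). The battery is at (181,175) and the tweezers at (284,288).

```bash
cat > h.py <<'E'
import numpy as np, cv2
from scipy.spatial.transform import Rotation as R
def world(d,px,z):
    f=d["image"].shape[0]/2/np.tan(np.radians(d["fovy"])/2)
    px=np.atleast_2d(px).astype(float)
    v=np.c_[(px[:,0]-d["cx"])/f,-(px[:,1]-d["cy"])/f,-np.ones(len(px))]
    v=R.from_rotvec(d["attitude"]).apply(v)
    return d["xyz"]+v*((z-d["xyz"][2])/v[:,2])[:,None]
def proj(d,p):
    f=d["image"].shape[0]/2/np.tan(np.radians(d["fovy"])/2)
    c=R.from_rotvec(d["attitude"]).inv().apply(np.atleast_2d(p)-d["xyz"])
    return np.c_[d["cx"]-f*c[:,0]/c[:,2],d["cy"]+f*c[:,1]/c[:,2]]
def yellow(d,z=.06,box=(.3,.72,-.25,.25)):
    m=cv2.inRange(cv2.cvtColor(d["image"],cv2.COLOR_RGB2HSV),(22,150,60),(36,255,255))
    y,x=np.nonzero(m); w=world(d,np.c_[x,y],z)
    return w[(w[:,0]>box[0])&(w[:,0]<box[1])&(w[:,1]>box[2])&(w[:,1]<box[3])][:,:2]
E
python3 - <<'E'
from h import *
from station import ctrl
d=ctrl.get_image("top")
print(world(d,[[230,254],[200,272],[260,236],[227,183],[264,216],[227,150],[227,215],[298,175],[303,250]],.059).round(3))
print(world(d,[[181,175],[284,288],[210,165]],.005).round(3))
m=cv2.inRange(cv2.cvtColor(d["image"],cv2.COLOR_RGB2HSV),(22,150,60),(36,255,255))
n,l,s,c=cv2.connectedComponentsWithStats(m)
for i in range(1,n):
    if s[i,4]>15 and 160<c[i][0]<380 and c[i][1]>140:
        y,x=np.nonzero(l==i);w=world(d,np.c_[x,y],.059)[:,:2];(p,sz,a)=cv2.minAreaRect(w.astype('f4')*1000)
        print(s[i],c[i].round(1),np.round(p),np.round(sz),round(a))
im=cv2.resize(d["image"][140:300,160:320,::-1],None,fx=3.7,fy=3.7,interpolation=cv2.INTER_CUBIC);cv2.imwrite("pics/crop.png",im)
d=ctrl.get_image("scene");print(world(d,[[269,291],[196,255],[316,235],[247,203]],.059).round(3))
E
```

```text
[[ 0.55   0.085  0.059]
 [ 0.513  0.148  0.059]
 [ 0.588  0.021  0.059]
 [ 0.703  0.091  0.059]
 [ 0.63   0.012  0.059]
 [ 0.776  0.091  0.059]
 [ 0.634  0.091  0.059]
 [ 0.719 -0.063  0.059]
 [ 0.557 -0.071  0.059]]
[[ 0.733  0.206  0.005]
 [ 0.473 -0.029  0.005]
 [ 0.756  0.138  0.005]]
[293 146  12  67 432] [298.3 179.4] [711. -64.] [146.  18.] 5
[222 149   9  68 425] [226.2 183.1] [705.  93.] [147.  17.] 0
[272 214   2  13  23] [272.6 220.1] [621.  -7.] [ 2. 26.] 89
[297 217  11  70 462] [301.9 251.6] [554. -68.] [ 19. 145.] 86
[198 232  62  43 453] [228.7 254.2] [550.  87.] [ 19. 151.] 34
[[ 0.539  0.103  0.059]
 [ 0.69   0.109  0.059]
 [ 0.539 -0.046  0.059]
 [ 0.694 -0.047  0.059]]
```

View pics/crop.png

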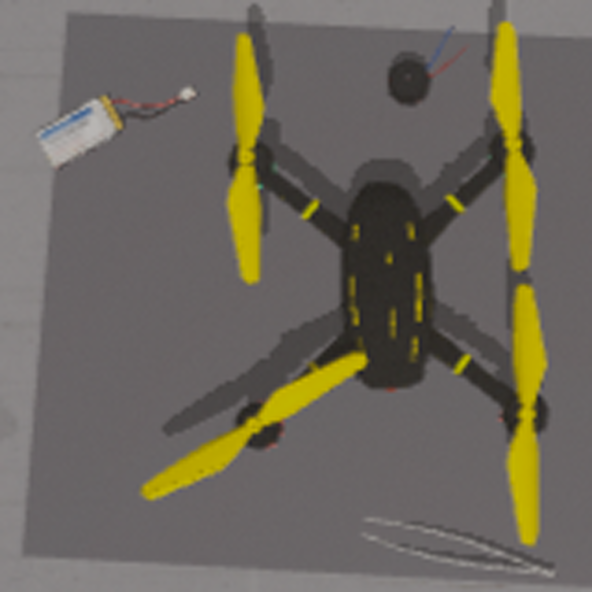

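Hub1 is at about (0.550, 0.087) and hub3 at (0.705, 0.092). The outer blade points to about 121°. I'll shut the fingers, descend on the far-left side of the outer blade, and push it counterclockwise by about 61°, so the inner blade swings away from the fuselage. First I move above that spot.

```bash
python3 -m handwheel '[{"gripper":1,"offset":[-35,-24,0],"rotation":[0,0,0]},{"gripper":1,"offset":[-75,-50,0],"rotation":[0,0,0]},{"gripper":1,"offset":[-115,-77,0],"rotation":[0,0,0]},{"gripper":1,"offset":[-155,-104,0],"rotation":[0,0,0]},{"gripper":1,"offset":[-195,-131,0],"rotation":[0,0,0]},{"gripper":1,"offset":[-235,-158,0],"rotation":[0,0,0]},{"gripper":1,"offset":[-270,-181,0],"rotation":[0,0,0]},{"gripper":1,"offset":[-300,-202,0],"rotation":[0,0,0]}]' 20
python3 -m handwheel '[{"gripper":1,"offset":[-40,-27,0],"rotation":[0,0,0]},{"gripper":1,"offset":[-80,-54,0],"rotation":[0,0,0]},{"gripper":1,"offset":[-120,-80,0],"rotation":[0,0,0]},{"gripper":1,"offset":[-160,-107,0],"rotation":[0,0,0]},{"gripper":1,"offset":[-195,-131,0],"rotation":[0,0,0]},{"gripper":1,"offset":[-222,-149,0],"rotation":[0,0,0]},{"gripper":1,"offset":[-222,-149,0],"rotation":[0,0,0]},{"gripper":1,"offset":[-222,-149,0],"rotation":[0,0,0]}]'
python3 - <<'E'
from h import *
from station import ctrl
o=ctrl.get_obs();p=o["tool_pos"];r=R.from_rotvec(o["tool_rot"]);print(p,r.as_matrix().round(3),o["opening"])
for t in([.572,.14,.1],[.572,.14,.043]):print(r.inv().apply(np.array(t)-p).round(4)*1000)
d=ctrl.get_image("wrist");cv2.imwrite("pics/w1.png",d["image"][:,:,::-1])
print(world(d,[[280,210]],.059),proj(d,[[.55,.087,.059],[.513,.149,.059],[.705,.092,.059],p]).round())
E
```

```text
t: 1.2
tool_pos: [0.3934, 0.3375, 0.2312]
tool_rot: [-0.38, -3.119, 0.0]
contact_force: [-0.3, -0.0, 0.8]
opening: 0.0001
grip_force: 0.0
t: 2.2
tool_pos: [0.5719, 0.1413, 0.231]
tool_rot: [-0.379, -3.118, -0.0]
contact_force: [0.3, 0.1, 0.5]
opening: -0.0001
grip_force: 0.0
[0.57194799 0.14133938 0.23097164] [[-0.971  0.239 -0.001]
 [ 0.239  0.971  0.   ]
 [ 0.001  0.    -1.   ]] -0.00011646176984374422
[ -0.5  -1.3 131. ]
[ -0.5  -1.3 188. ]
[[0.59318786 0.13601836 0.059     ]] [[226. 183.]
 [274. 134.]
 [267. 304.]
 [280. 262.]]
```

View pics/w1.png

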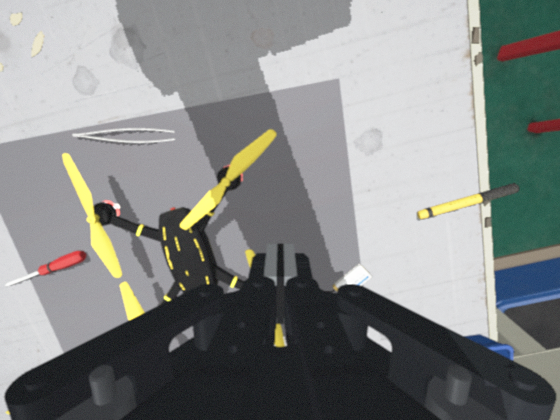

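The wrist view shows hub1 at (230,176) and the outer tip at (274,132). Both match the predictions, and the descent spot is clear. I'll descend 188 mm.

```bash
python3 -m handwheel '[{"gripper":1,"offset":[0,0,30],"rotation":[0,0,0]},{"gripper":1,"offset":[0,0,65],"rotation":[0,0,0]},{"gripper":1,"offset":[0,0,100],"rotation":[0,0,0]},{"gripper":1,"offset":[0,0,130],"rotation":[0,0,0]},{"gripper":1,"offset":[0,0,155],"rotation":[0,0,0]},{"gripper":1,"offset":[0,0,175],"rotation":[0,0,0]},{"gripper":1,"offset":[0,0,187],"rotation":[0,0,0]},{"gripper":1,"offset":[0,0,187],"rotation":[0,0,0]}]'
python3 - <<'E'
from h import *
from station import ctrl
o=ctrl.get_obs();p=o["tool_pos"];r=R.from_rotvec(o["tool_rot"]);print(p)
h=np.array([.55,.087])
for a in(90,100,110,120,130,140,145,150,155,160):
    t=np.r_[h+.054*np.array([np.cos(np.radians(a)),np.sin(np.radians(a))]),p[2]];print(a,t.round(3),(r.inv().apply(t-p)*1000).round(1))
E
```

```text
t: 3.25
tool_pos: [0.5718, 0.1412, 0.0436]
tool_rot: [-0.378, -3.117, 0.0]
contact_force: [0.3, 0.8, 0.2]
opening: -0.0001
grip_force: 0.0
[0.57180302 0.14122213 0.04361021]
90 [0.55  0.141 0.044] [21.1 -5.4  0. ]
100 [0.541 0.14  0.044] [30.  -8.5  0. ]
110 [0.532 0.138 0.044] [ 38.3 -13.    0.1]
120 [0.523 0.134 0.044] [ 45.6 -18.9   0.1]
130 [0.515 0.128 0.044] [ 51.8 -26.    0.1]
140 [0.509 0.122 0.044] [ 56.7 -34.    0.1]
145 [0.506 0.118 0.044] [ 58.6 -38.4   0.1]
150 [0.503 0.114 0.044] [ 60.1 -42.8   0.1]
155 [0.501 0.11  0.044] [ 61.2 -47.4   0.1]
160 [0.499 0.105 0.044] [ 61.9 -52.1   0.1]
```

```bash
python3 -m handwheel '[{"gripper":1,"offset":[6,-1,0],"rotation":[0,0,0]},{"gripper":1,"offset":[12,-3,0],"rotation":[0,0,0]},{"gripper":1,"offset":[17,-4,0],"rotation":[0,0,0]},{"gripper":1,"offset":[21,-5,0],"rotation":[0,0,0]},{"gripper":1,"offset":[24,-6,0],"rotation":[0,0,0]},{"gripper":1,"offset":[27,-7,0],"rotation":[0,0,0]},{"gripper":1,"offset":[30,-8,0],"rotation":[0,0,0]},{"gripper":1,"offset":[33,-10,0],"rotation":[0,0,0]}]'
python3 -m handwheel '[{"gripper":1,"offset":[3,-2,0],"rotation":[0,0,0]},{"gripper":1,"offset":[5,-3,0],"rotation":[0,0,0]},{"gripper":1,"offset":[7,-5,0],"rotation":[0,0,0]},{"gripper":1,"offset":[9,-6,0],"rotation":[0,0,0]},{"gripper":1,"offset":[11,-8,0],"rotation":[0,0,0]},{"gripper":1,"offset":[13,-9,0],"rotation":[0,0,0]},{"gripper":1,"offset":[15,-11,0],"rotation":[0,0,0]},{"gripper":1,"offset":[17,-13,0],"rotation":[0,0,0]}]'
python3 - <<'E'
from h import *
from station import ctrl
d=ctrl.get_image("top");im=cv2.resize(d["image"][140:300,160:320,::-1],None,fx=3.7,fy=3.7,interpolation=cv2.INTER_CUBIC);cv2.imwrite("pics/c2.png",im)
E
```

```text
t: 4.25
tool_pos: [0.5378, 0.1392, 0.0443]
tool_rot: [0.379, 3.119, 0.0]
contact_force: [-0.3, -0.7, 0.1]
opening: 0.0003
grip_force: 0.0
t: 5.25
tool_pos: [0.5182, 0.1306, 0.0443]
tool_rot: [-0.379, -3.119, 0.0]
contact_force: [-0.0, -0.1, -0.3]
opening: 0.0
grip_force: 0.0
```

View pics/c2.png

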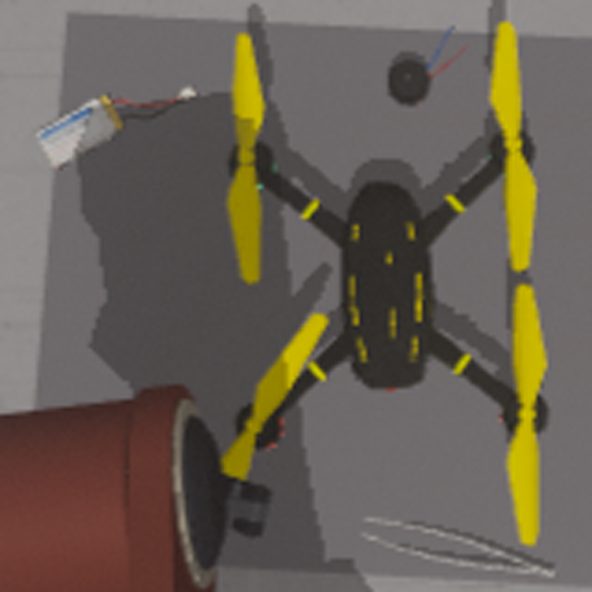

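The blade has turned to about 148° with the post at about 126°, so it needs roughly 32° more. The quadcopter hasn't moved.

```bash
python3 -m handwheel '[{"gripper":1,"offset":[2,-3,0],"rotation":[0,0,0]},{"gripper":1,"offset":[4,-6,0],"rotation":[0,0,0]},{"gripper":1,"offset":[6,-9,0],"rotation":[0,0,0]},{"gripper":1,"offset":[7,-12,0],"rotation":[0,0,0]},{"gripper":1,"offset":[8,-15,0],"rotation":[0,0,0]},{"gripper":1,"offset":[9,-18,0],"rotation":[0,0,0]},{"gripper":1,"offset":[10,-21,0],"rotation":[0,0,0]},{"gripper":1,"offset":[11,-24,0],"rotation":[0,0,0]}]'
python3 - <<'E'
from h import *
from station import ctrl
d=ctrl.get_image("top");im=cv2.resize(d["image"][140:300,160:320,::-1],None,fx=3.7,fy=3.7,interpolation=cv2.INTER_CUBIC);cv2.imwrite("pics/c3.png",im)
E
```

```text
t: 6.3
tool_pos: [0.5018, 0.1098, 0.0443]
tool_rot: [-0.379, -3.119, 0.0]
contact_force: [-0.6, -0.6, -0.2]
opening: 0.0001
grip_force: 0.0
```

View pics/c3.png

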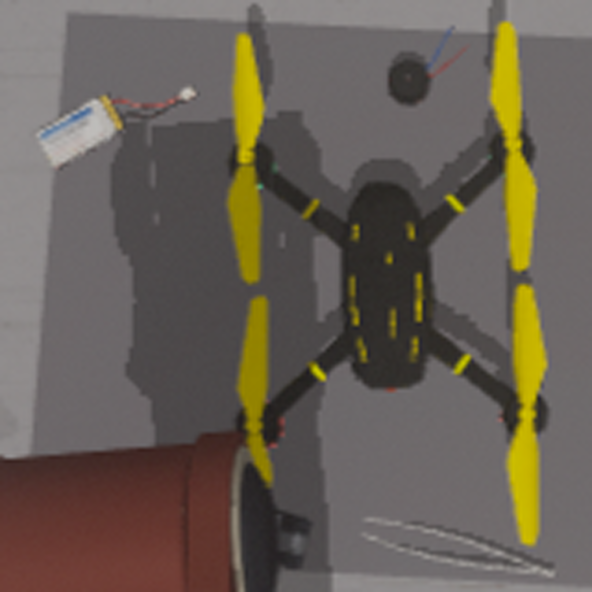

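The propeller now lies along the fuselage, with its tip at (258,297) above hub (255,425). I'll back off to the left, rise, and move clear.

```bash
python3 -m handwheel '[{"gripper":1,"offset":[1,5,0],"rotation":[0,0,0]},{"gripper":1,"offset":[3,12,0],"rotation":[0,0,0]},{"gripper":1,"offset":[6,25,0],"rotation":[0,0,0]},{"gripper":1,"offset":[9,35,0],"rotation":[0,0,0]},{"gripper":1,"offset":[9,37,-20],"rotation":[0,0,0]},{"gripper":1,"offset":[9,37,-60],"rotation":[0,0,0]},{"gripper":1,"offset":[9,37,-100],"rotation":[0,0,0]},{"gripper":1,"offset":[9,37,-150],"rotation":[0,0,0]}]'
python3 -m handwheel '[{"gripper":1,"offset":[20,20,-10],"rotation":[0,0,0]},{"gripper":1,"offset":[50,50,-20],"rotation":[0,0,0]},{"gripper":1,"offset":[75,75,-20],"rotation":[0,0,0]},{"gripper":1,"offset":[100,100,-20],"rotation":[0,0,0]},{"gripper":1,"offset":[120,130,-20],"rotation":[0,0,0]},{"gripper":1,"offset":[130,150,-20],"rotation":[0,0,0]},{"gripper":1,"offset":[130,150,-20],"rotation":[0,0,0]},{"gripper":1,"offset":[130,150,-20],"rotation":[0,0,0]}]'
python3 - <<'E'
from h import *
from station import ctrl
d=ctrl.get_image("top");im=cv2.resize(d["image"][140:300,160:320,::-1],None,fx=3.7,fy=3.7,interpolation=cv2.INTER_CUBIC);cv2.imwrite("pics/c4.png",im)
E
```

```text
t: 7.35
tool_pos: [0.5012, 0.1487, 0.1947]
tool_rot: [-0.378, -3.117, 0.001]
contact_force: [0.6, 0.1, 0.4]
opening: -0.0002
grip_force: 0.0
t: 8.35
tool_pos: [0.4117, 0.3247, 0.2142]
tool_rot: [-0.378, -3.119, 0.001]
contact_force: [0.1, 0.7, -0.6]
opening: 0.0003
grip_force: 0.0
```

View pics/c4.png

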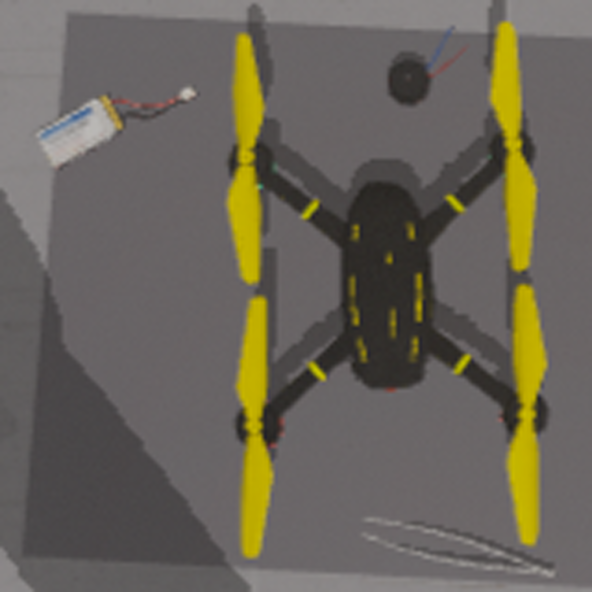

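All four propellers lie along the fuselage. The pushed one runs from (258,297) to (250,555), and nothing else has moved.

```bash
python3 -c "
from station import ctrl
print(ctrl.finish_job())"
```

```text
the job is handed in; nothing more can be done
None
```

The crosswise propeller now lies along the fuselage to within a few degrees by the last top image, the arm is clear, nothing else was seen to move, and the job was handed in at about 8.4 s; the hand-in returned no verdict.

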